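# Slide a slotted shim off the surface plate and lay it on the bench block

### The job

Two thin aluminium shims lie flat on the dark surface plate. Without lifting it yet, slide the slotted shim towards the robot until its plain end sticks out about 5 cm over the plate's front edge, then take it by that end, lift it clear and lay it down gently, flat and centred, on top of the small steel bench block. Do not let it drop onto the bench, and leave the shim without a slot lying where it is.

Things in the scene. Friction and masses are not known exactly. Their poses are not given: they have to be found in the camera images.
- slotted_shim_mid (a point): Centre (half-way up) of the shim to move: a loose flat aluminium strip 170 long (x axis) x 50 wide (y) x 3 mm thick, 50 to 100 g, lying on the surface plate within 10 degrees of its line. Its +x end, away from the robot, has an open slot 22 mm wide, 45 mm deep between 14 mm legs; the -x end is plain. z up. Centre of mass 8 mm from here towards the plain end.
- shim_end (a point): Middle of the plain (-x) end edge of the slotted shim, 85 mm from its centre; axes as the shim's. The ground plate is smooth (friction about 0.3): the shim slides when closed fingertips press it lightly (5 N) from above and drag it, or when it is pushed at its far end.
- plain_shim_mid (a point): Centre of the other shim, which stays: the same size, 170 x 50 x 3 mm, but without a slot. It lies beside the slotted one on the surface plate, with about 60 mm between their long edges; either may be left or right.
- plate_edge (a point): Middle of the top front edge (towards the robot) of the surface plate: a dark steel slab fixed to the bench, 230 x 230 mm, top 45 mm above the bench. x points from this edge into the plate (it covers x 0 to 230, y -115 to +115 mm), z up. The front face is upright, with free bench before it.
- block_top (a point): Centre of the top of the loose steel bench block, 63 x 63 x 20 mm high, 0.62 kg, on the bench left of the surface plate; z up; top 20 mm above the bench. On its near left stands a bench vice, on its right a low wooden rack of punches.
- rod_top (a point): An obstacle, not to be handled: top of the thin upright steel rod (12 mm thick, 474 mm high) of a fixed stand with a round foot 120 mm wide, on the left beyond the bench block. Keep the arm and wrist clear of it.

How it is judged:
By the outcome, as a careful person would: the job done as asked, in the order asked, and still so for the second after the job is handed in, with the robot touching nothing.
It also fails if it takes over 59 s, if anything falls off the work surface, if the arm or the gripper's body presses on something with over 40 N, if the wrist force passes 120 N, or if a joint passes its speed limit or range.

### The arm

A 6-joint arm with a two-finger parallel gripper is mounted at the origin on a cart in front of the work surface, level with it; the furniture and walls round the work are solid. World frame = base frame: x ahead of the robot, y to its left, z up, the work surface at z = 0. Lengths are in m, angles in rad, forces in N, time in s.
With the tool pointing down it reaches from about 0.3 to 0.875 m from the base axis. Payload 4.2 kg.
Tool frame: the origin (TCP) lies between the finger pads; the fingertips stand 17 mm ahead of it and the grasp point (between the pads) lies 2 mm behind it; z points along the fingers, y is the direction in which the jaws open and shut (so a half turn about z gives the same grasp; the last joint's range is limited). The gripper opens to 85 mm and grips with 20 to 120 N. Pads are 22 mm wide; open, the fingers measure 114 mm over their backs; the gripper's body (76 mm by 85 mm) begins 54 mm behind the grasp point. The pads swing forward as they close: fully open they stand 13 mm farther back than shut.
Start: joints at [1.22, 0.32, 1.565, -0, 1.257, -0.02], TCP at [0.187, 0.544, 0.248] pointing down, gripper open.
Joint ranges: [-3.11, 3.11], [-0.84, 2.01], [0.21, 2.61], [-1.34, 4.49], [0.05, 2.63], [-2.56, 2.56]. Speed limits (rad/s): [2.57, 2.57, 3.14, 3.14, 3.14, 3.14].

### API

Orientations are given as [roll, pitch, yaw] about the fixed x, y, z axes, in that order (R = Rz(yaw) Ry(pitch) Rx(roll)).
In Python, from rig import r gives the robot as it stands.
- The arm moves only by the tool apply_moves, never from a script. Its arguments are lists of equal length, an entry for each row: "claw": the closure, from 0 (fully open) to 1 (shut); "dp": the shift along the tool's x, y, z in cm, a list of three; "yaw": the turn about the tool's z in degrees. In form: {"claw": [claw, ...], "dp": [[dx, dy, dz], ...], "yaw": [yaw, ...]}. A call has 1 to 5 rows; each row is the pose to reach, as a shift and turn from the pose commanded when the call began, along the tool's axes at that moment; what a row does not reach only later rows make up. A row lasts 1/10 s, in which the tool goes at most 50 mm and 8.59 degrees, less where a joint would pass 70% of its speed; a pose out of reach is approached as far as the arm can. A call with a gripper value outside its range is refused whole. The fingers move at their own pace and stop on an object; "squeeze" is the grip in N (left out, the last holds). Time passes only in rows, so rows that repeat a pose let the fingers close. It gives the time, the measured TCP pose, the force and the opening at its end, in the units of the state.
- r.read_state(): the state, without advancing time (a new reading comes with each control period).
- r.capture(name): name is "scene" or "top" or "wrist"; returns a dict with "frame" (384x512x3 uint8, red, green, blue), "intrinsics" (3x3 intrinsics, pixels), "xyz" and "orientation" of the camera in the world. Camera axes: x right, y down, z forward; pixel columns grow to the right and rows downward; lengths in m; the calibration is good to about 2 mm. A picture is of the moment at which its call begins. There is no depth.
- r.sign_off(): hands the job in, once; it reports no verdict.
Trained networks look in a picture, given as the dict that the camera call returned (one of the last four; its "shot" number tells which), for a name from the list of things; names that differ only in an ending like _2 or _b are one class to them, and where a whole thing is asked for, a point or a joint stands for the part that bears it (a point fixed in the world has none). Each returns a list of dicts, best first, with "conf" (0 to 1); they miss things now and then, are a little off and sometimes report something else, mostly with a low value. They report only what shows in the picture. A call takes as long as a camera call.
- r.spot_in(target, picture): "location" ([column, row] in pixels, amid what is visible of it).
- r.regions_of(target, picture): "region" (384x512 bool, what is visible of it) and "location" ([column, row] in pixels, amid what is visible of it).
- r.pinpoint(target, picture): "location" ([column, row] in pixels: a listed point, or the origin of a listed thing).
The state is a dict: "time": time; "joints": joint angles; "qd": joint speeds; "joint_efforts": joint torques, N m; "ee_pos": TCP position; "ee_rot": TCP orientation; "force": force on the tool from outside, world axes, zero at the start; "ft_torque": the same for the moment, N m; "gripper_width": finger opening in m.
Only numpy, scipy, OpenCV 4.12 (cv2) and the standard library are available. Lean on these libraries where they do the work, as an engineer would, in place of code of your own. Each camera call takes 0.05 s, during which the arm holds its last target.

## Working session

There is one attempt and no reset: what is moved stays moved. The work goes in short steps, Python scripts to look and compute and a tool call to move; the robot and the scene stay as the last step left them, time stands still between calls to the robot, and variables do not carry over. Pictures are saved under pics/ and viewed, and the job is handed in when it is done.

Besides the shell and the picture viewer there is one more tool, called after "Call:" as name([rows], argument=value, ...), one row to a line, values as JSON. apply_moves: Moves the arm, as the interface text tells. Its arguments: {"type":"object","properties":{"claw":{"type":"array"},"dp":{"type":"array"},"yaw":{"type":"array"},"squeeze":{"type":"number"}},"required":["claw","dp","yaw"]}

```bash
ls; mkdir -p pics; cat > h.py <<'E'
import numpy as np,cv2
from scipy.spatial.transform import Rotation as R
from rig import r
def cam(c):
    o=np.array(c["orientation"]); 
    M=o if o.shape==(3,3) else R.from_euler('xyz',o).as_matrix()
    return np.array(c["intrinsics"]),np.array(c["xyz"]),M
def ray(c,px,z):
    K,t,M=cam(c); d=M@np.linalg.inv(K)@np.array([px[0],px[1],1.]); return t+d*(z-t[2])/d[2]
def proj(c,P):
    K,t,M=cam(c); p=K@(M.T@(np.array(P)-t)); return p[:2]/p[2]
def save(c,n): cv2.imwrite(f'pics/{n}.png',cv2.cvtColor(c["frame"],cv2.COLOR_RGB2BGR))
E
python3 - <<'E'
from h import *
np.set_printoptions(precision=4,suppress=True)
print(r.read_state())
Z=dict(slotted_shim_mid=.0465,shim_end=.0465,plain_shim_mid=.0465,plate_edge=.045,block_top=.02,rod_top=.474)
for n in ["top","scene"]:
    c=r.capture(n);save(c,n+"0");print(n,c["xyz"],c["orientation"],c["intrinsics"])
    for k,z in Z.items():
        for d in r.pinpoint(k,c)[:2]: print(k,round(d["conf"],2),d["location"],ray(c,d["location"],z))
print(r.read_state()["time"])
E
```

```text
pics
{'time': 0.0, 'joints': array([ 1.22  ,  0.3203,  1.5657,  0.    ,  1.2574, -0.02  ]), 'qd': array([ 0.0011, -0.0015, -0.0006, -0.0016,  0.0014, -0.0002]), 'joint_efforts': array([ -0.0006, -41.5525, -23.4162,  -0.0001,   0.0085,  -0.    ]), 'ee_pos': array([0.1866, 0.5434, 0.2475]), 'ee_rot': array([-3.1399, -0.    ,  2.8108]), 'force': array([ 0.2451, -0.2058,  0.2308]), 'ft_torque': array([ 0.0082,  0.0076, -0.0291]), 'gripper_width': 0.08579424568280729}
top [ 0.4091 -0.0613  1.3571] [-3.0213  0.0275 -1.5635] [[414.6308   0.     258.4351]
 [  0.     414.6308 192.8686]
 [  0.       0.       1.    ]]
slotted_shim_mid 0.88 [288.5, 175.9] [ 0.6223 -0.1198  0.0465]
shim_end 0.71 [285.3, 201.0] [ 0.5417 -0.1095  0.0465]
shim_end 0.66 [211.5, 239.7] [0.4181 0.1228 0.0465]
plain_shim_mid 0.92 [324.3, 183.1] [ 0.5995 -0.2334  0.0465]
plate_edge 0.76 [304.3, 217.0] [ 0.4914 -0.1695  0.045 ]
block_top 0.57 [210.8, 239.7] [0.4182 0.1288 0.02  ]
scene [1.1359 0.9332 0.8914] [-2.0463  0.0229  2.5965] [[480.8832   0.     258.3786]
 [  0.     480.8832 194.1837]
 [  0.       0.       1.    ]]
slotted_shim_mid 0.78 [224.7, 267.5] [ 0.6313 -0.1293  0.0465]
shim_end 0.81 [254.5, 262.0] [ 0.5427 -0.105   0.0465]
plain_shim_mid 0.6 [214.7, 246.2] [ 0.6048 -0.2484  0.0465]
plate_edge 0.7 [255.9, 250.9] [ 0.5074 -0.1556  0.045 ]
block_top 0.6 [332.0, 297.6] [0.4304 0.1258 0.02  ]
0.7
```

```bash
python3 - <<'E'
import cv2
for n,(x0,y0,x1,y1) in dict(top=(180,120,380,270),scene=(160,180,400,360)).items():
    a=cv2.imread(f'pics/{n}0.png'); cv2.imwrite(f'pics/{n}0z.png',cv2.resize(a[y0:y1,x0:x1],(800,600),interpolation=cv2.INTER_CUBIC))
E
```

```text
(no output)
```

View pics/top0.png

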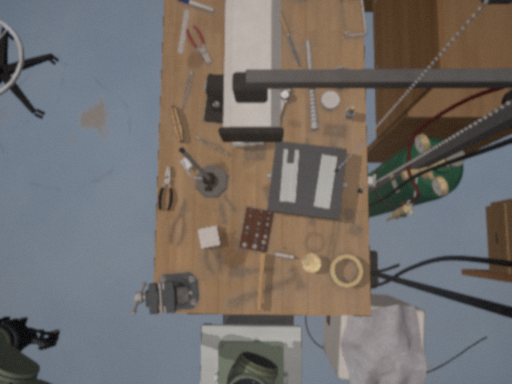

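View pics/scene0.png

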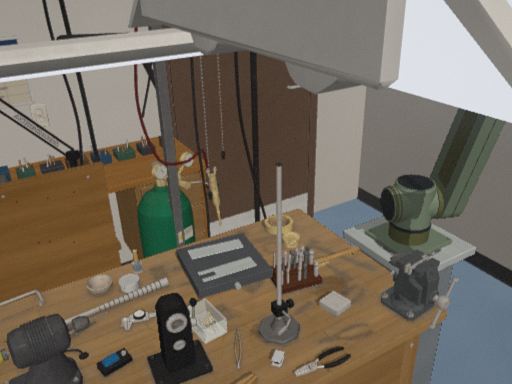

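```bash
ls pics
```

```text
scene0.png
scene0z.png
top0.png
top0z.png
```

View pics/top0z.png

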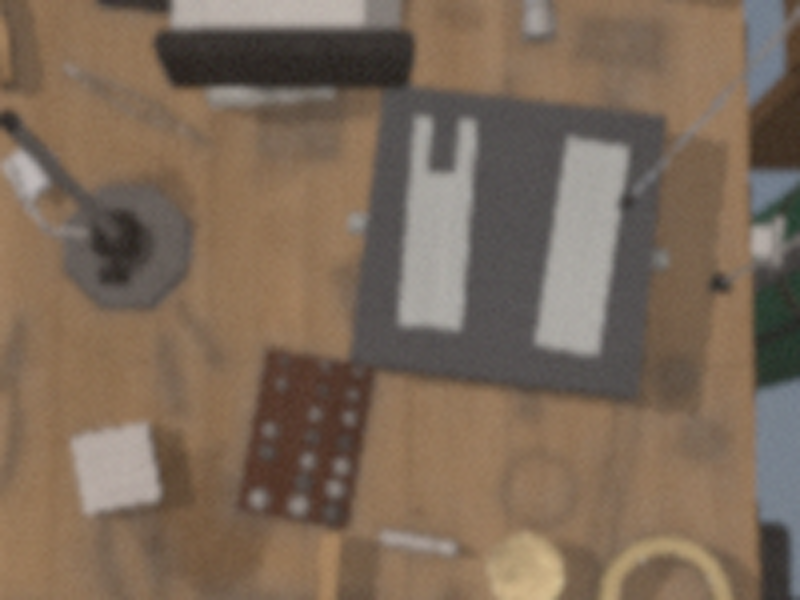

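```bash
python3 - <<'E'
from h import *
np.set_printoptions(precision=4,suppress=True)
c=r.capture("top")
f=lambda p:(np.array(p)+.5)/4+np.array([180,120])-.5
def w(n,ps,z):
    q=np.array([ray(c,f(p),z)[:2] for p in ps]);print(n,q.tolist(),q.mean(0));return q
q=w('shim',[(398,328),(463,330),(477,120),(415,115)],.048)
d=(q[2]+q[3]-q[0]-q[1])/2;print('len',np.linalg.norm(d),'w',np.linalg.norm(q[0]-q[1]),np.degrees(np.arctan2(d[1],d[0])))
q=w('plain',[(534,345),(600,356),(630,145),(567,136)],.048)
q=w('plate',[(352,362),(637,397),(664,115),(385,90)],.045)
d=(q[2]+q[3]-q[0]-q[1])/2;print('len',np.linalg.norm(d),np.degrees(np.arctan2(d[1],d[0])))
q=w('block',[(85,515),(162,498),(150,422),(72,437)],.02)
d=(q[2]+q[3]-q[0]-q[1])/2;print('len',np.linalg.norm(d),np.degrees(np.arctan2(d[1],d[0])))
w('rack',[(240,512),(345,527),(375,368),(268,348)],.03)
for z in (0,.05,.1): print('vice',z,[ray(c,p,z)[:2] for p in [(199,276),(199,308),(160,276)]])
for n in ("slotted_shim_mid","plain_shim_mid","block_top"):
    for d in r.regions_of(n,c)[:1]:
        m=d["region"].astype(np.uint8);(u,v),s,a=cv2.minAreaRect(np.argwhere(m)[:,::-1].astype(np.float32)); print(n,d["conf"],ray(c,(u,v),.048)[:2],s,a)
# chain dots: triangulate
c2=r.capture("scene")
def tri(p,q):
    K,t,M=cam(c);K2,t2,M2=cam(c2);a=M@np.linalg.inv(K)@np.r_[p,1];b=M2@np.linalg.inv(K2)@np.r_[q,1]
    s=np.linalg.lstsq(np.c_[a,-b],t2-t,rcond=None)[0];return t+a*s[0],t2+b*s[1]
print(tri(f((628,200)),(222,155)),tri(f((628,200)),(220,220)))
print('rodtop',[ (n,d["location"],ray(n_c,d["location"],.474)) for n,n_c in (("top",c),("scene",c2)) for d in r.pinpoint("rod_top",n_c)[:1]])
E
```

```text
shim [[0.5394610094503232, -0.08994089076525509], [0.5381058251522514, -0.14132416870183498], [0.7076308776706048, -0.15311773127855854], [0.7116825561589745, -0.10337534717989923]] [ 0.6242 -0.1219]
len 0.17133825537912697 w 0.051401145668064224 -4.221964125185753
plain [[0.526466657084873, -0.19722072732720497], [0.5180197693912044, -0.2489852799159845], [0.6873602239533216, -0.27511075415654035], [0.6946287692943742, -0.22499718397225116]] [ 0.6066 -0.2366]
plate [[0.5125139859693257, -0.0536143215344259], [0.4860601043631732, -0.27797993331731286], [0.7125659696901208, -0.303143590060869], [0.7329724860869543, -0.07925488196086214]] [ 0.611  -0.1785]
len 0.2249212153508026 -6.484695104299337
block [[0.39033292417109844, 0.16016799913650048], [0.4043277681507511, 0.0984493086048023], [0.46511921570522546, 0.10928315661914476], [0.45265091647335687, 0.17220517638770735]] [0.4281 0.135 ]
len 0.06260794274398394 10.524313010405978
rack [[0.39378255630971887, 0.03489307982787101], [0.38263316257253005, -0.048589987523259194], [0.5089738772215411, -0.07197011702184813], [0.5246268718492996, 0.014021104153227944]] [ 0.4525 -0.0179]
vice 0 [array([0.3015, 0.1674]), array([0.2007, 0.165 ]), array([0.3003, 0.2944])]
vice 0.05 [array([0.3055, 0.159 ]), array([0.2084, 0.1566]), array([0.3043, 0.2813])]
vice 0.1 [array([0.3094, 0.1506]), array([0.2161, 0.1483]), array([0.3083, 0.2682])]
slotted_shim_mid 0.79 [ 0.6248 -0.1215] (16.43993377685547, 53.724266052246094) 2.935673475265503
plain_shim_mid 0.84 [ 0.6063 -0.2356] (15.752220153808594, 52.40342712402344) 8.972626686096191
block_top 0.6 [0.4283 0.1308] (19.21938133239746, 19.807729721069336) 78.69007110595703
(array([ 0.5857, -0.2212,  0.3676]), array([ 0.5754, -0.2149,  0.3647])) (array([ 0.6235, -0.2554,  0.1557]), array([ 0.5876, -0.232 ,  0.1455]))
rodtop []
```

View pics/scene0z.png

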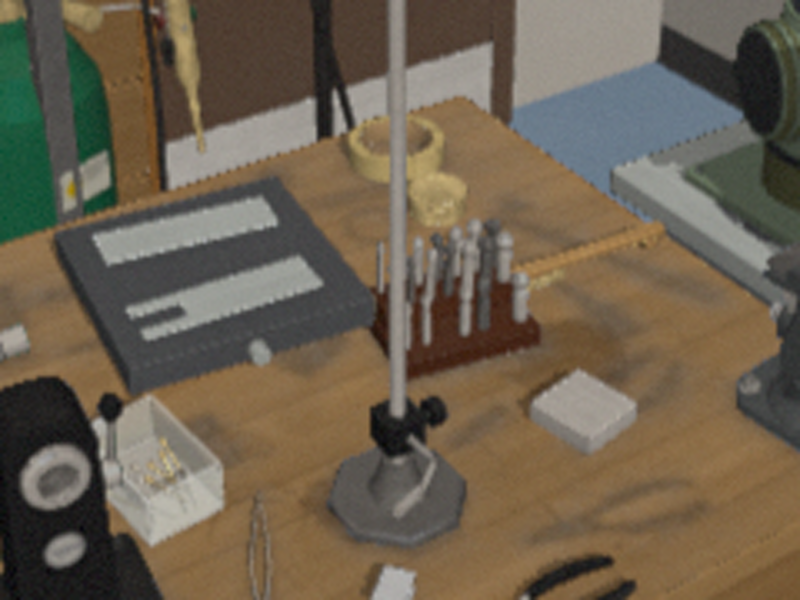

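```bash
python3 - <<'E'
import cv2
a=cv2.imread('pics/scene0.png'); cv2.imwrite('pics/s1.png',cv2.resize(a[40:240,140:300],(480,600),interpolation=cv2.INTER_CUBIC))
a=cv2.imread('pics/top0.png'); cv2.imwrite('pics/t1.png',cv2.resize(a[50:250,300:512],(636,600),interpolation=cv2.INTER_CUBIC))
E
```

```text
(no output)
```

View pics/s1.png

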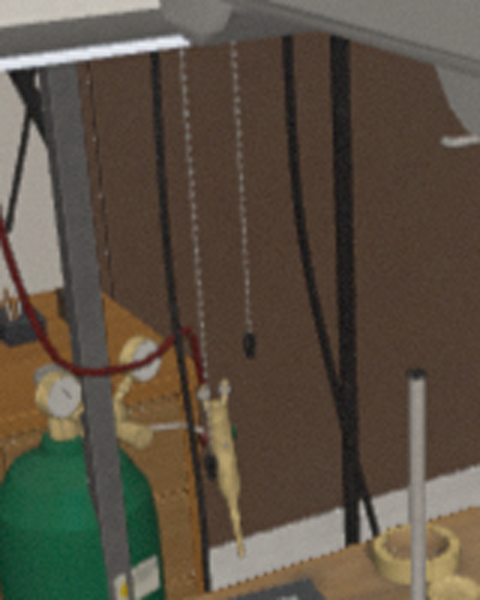

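View pics/t1.png

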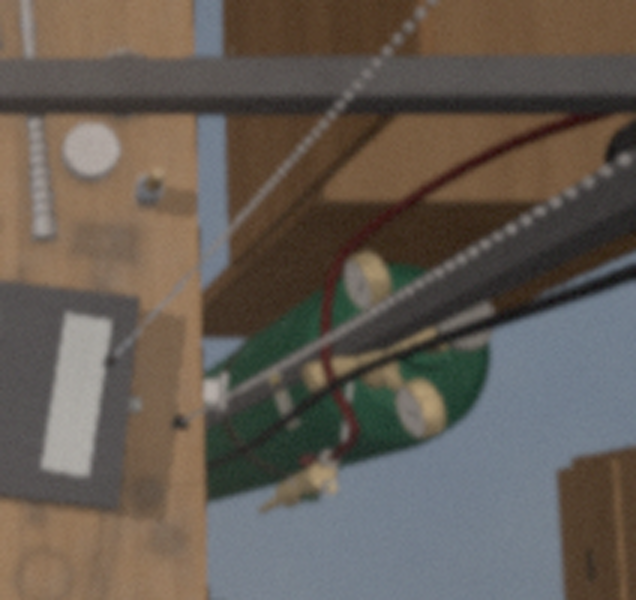

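```bash
cat >> h.py <<'E'
def tri(c,p,c2,q):
    K,t,M=cam(c);K2,t2,M2=cam(c2);a=M@np.linalg.inv(K)@np.r_[p,1];b=M2@np.linalg.inv(K2)@np.r_[q,1]
    s=np.linalg.lstsq(np.c_[a,-b],t2-t,rcond=None)[0];return (t+a*s[0]+t2+b*s[1])/2, np.linalg.norm(t+a*s[0]-t2-b*s[1])
E
python3 - <<'E'
from h import *
np.set_printoptions(precision=4,suppress=True)
c=r.capture("top");c2=r.capture("scene")
for p in [(337,170.3),(360,190.7)]:
    for q in [(223,155),(210,195.7)]: print(p,q,tri(c,p,c2,q))
g=lambda p:((p[0]+.5)*.3+160-.5,(p[1]+.5)*.3+180-.5)
for n,p in dict(blk=[(530,407),(590,450),(636,408),(581,370)]).items():
    q=np.array([ray(c2,g(x),.02)[:2] for x in p]);print(n,q.tolist(),q.mean(0))
print('shim scene',[ray(c2,g(x),.048)[:2] for x in [(126,313),(147,342),(323,285),(300,256)]])
print('plate',[ray(c2,g(x),.045)[:2] for x in [(376,300),(276,178),(55,238),(130,370)]])
print('punch', [ray(c2,g(x),z)[:2] for x,z in [((523,280),.06),((500,240),.06)]])
print(r.read_state()["time"])
for p in ['rod_top']:
    for cc in (c,c2):
        print([ (d["conf"],d["location"]) for d in r.spot_in(p,cc)[:2]])
print(tri(c,(183,151),c2,(279,165)))
E
```

```text
(337, 170.3) (223, 155) (array([ 0.5782, -0.2185,  0.3657]), np.float64(0.014300542516992127))
(337, 170.3) (210, 195.7) (array([ 0.6087, -0.2446,  0.2304]), np.float64(0.0008877283351872788))
(360, 190.7) (223, 155) (array([ 0.5389, -0.2834,  0.3326]), np.float64(0.0006329858312147912))
(360, 190.7) (210, 195.7) (array([ 0.5658, -0.3207,  0.1836]), np.float64(0.017610438228617232))
blk [[0.47221640641849716, 0.11971131595759843], [0.464125902211741, 0.18681993291943644], [0.40002607667913914, 0.16773339865446968], [0.40661296118164025, 0.10503707265977058]] [0.4357 0.1448]
shim scene [array([ 0.7129, -0.1445]), array([ 0.7151, -0.0972]), array([ 0.5469, -0.086 ]), array([ 0.5413, -0.1363])]
plate [array([ 0.5171, -0.0448]), array([ 0.4906, -0.2707]), array([ 0.7183, -0.2925]), array([ 0.7419, -0.0744])]
punch [array([0.4036, 0.0183]), array([ 0.3832, -0.0429])]
1.15
[]
[]
(array([0.6084, 0.1307, 0.4678]), np.float64(0.0004193933793943029))
```

```bash
cat >> h.py <<'E'
def go(x,y,z,yaw=None):
    s=r.read_state(); T=R.from_euler('xyz',s["ee_rot"]).as_matrix()
    p=s["ee_pos"]; yw=np.degrees(s["ee_rot"][2])
    d=T.T@(np.array([x,y,z])-p)*100
    dy=0 if yaw is None else -((yaw-yw+180)%360-180)
    print('dp cm',np.round(d,2),'yaw',round(dy,2),'n',np.linalg.norm(d)/5)
def st():
    s=r.read_state();print('t',s["time"],'p',np.round(s["ee_pos"],4),'rot',np.round(np.degrees(s["ee_rot"]),2),'F',np.round(s["force"],2),'w',round(s["gripper_width"],4),'j',np.round(s["joints"],2))
E
python3 - <<'E'
from h import *
st();go(.4,.05,.25,176)
E
```

```text
t 1.25 p [0.1868 0.5438 0.2483] rot [179.99   0.   161.05] F [ 0.04  0.86 -0.3 ] w 0.0855 j [ 1.22  0.32  1.56 -0.    1.26 -0.02]
dp cm [-36.21 -39.78  -0.17] yaw -14.95 n 10.758248862649463
```

Call:
apply_moves([
  [-3.3,-3.7,0],
  [-6.6,-7.4,0],
  [-10,-11,0],
  [-13.3,-14.6,0],
  [-16.6,-18.2,0],
], claw=[0,0,0,0,0], yaw=[0,0,0,0,0])

```text
time: 1.75
ee_pos: [0.285, 0.3161, 0.2485]
ee_rot: [3.141, 0.001, 2.812]
force: [0.9, -0.8, -0.0]
gripper_width: 0.0853
```

Call:
apply_moves([
  [-3.3,-3.7,0],
  [-6.6,-7.4,0],
  [-10,-11,0],
  [-13.3,-14.6,0],
  [-16.6,-18.2,0],
], claw=[0,0,0,0,0], yaw=[-3,-6,-9,-12,-15])

```text
time: 2.25
ee_pos: [0.383, 0.0898, 0.2487]
ee_rot: [3.141, 0.001, 3.075]
force: [0.9, 0.2, 0.1]
gripper_width: 0.0852
```

```bash
python3 - <<'E'
from h import *
st();go(.4,.05,.25,176);go(.6,-.115,.2,176)
c=r.capture("wrist");save(c,"w0");print(c["xyz"],c["orientation"],c["intrinsics"])
for k,z in dict(slotted_shim_mid=.048,shim_end=.048,block_top=.02,plate_edge=.045).items():
    for d in r.pinpoint(k,c)[:2]: print(k,round(d["conf"],2),d["location"],ray(c,d["location"],z))
E
```

```text
t 2.25 p [0.383  0.0898 0.2487] rot [1.7997e+02 8.0000e-02 1.7617e+02] F [0.94 0.21 0.12] w 0.0852 j [ 0.2   0.03  1.93  0.    1.18 -1.3 ]
dp cm [-1.96 -3.86 -0.13] yaw 0.17 n 0.8667976092623277
dp cm [-23.01 -18.99   4.9 ] yaw 0.17 n 6.047486647974604
[0.30090982 0.09517158 0.37416854] [ 2.81596169e+00 -1.90045140e-03  1.50466701e+00] [[285.5121908    0.         253.03344493]
 [  0.         285.5121908  189.75286695]
 [  0.           0.           1.        ]]
shim_end 0.51 [110.3, 289.3] [ 0.54095675 -0.11537753  0.048     ]
block_top 0.83 [294.1, 193.3] [0.42879498 0.14150471 0.02      ]
plate_edge 0.81 [67.8, 263.7] [ 0.49909538 -0.16451821  0.045     ]
```

View pics/w0.png

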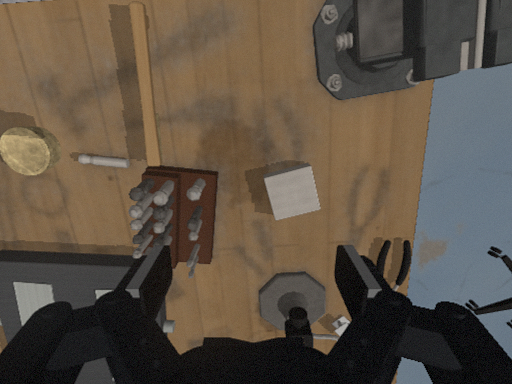

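Call:
apply_moves([
  [-3.2,-3.8,0],
  [-6.4,-7.6,0],
  [-9.6,-11.4,0],
  [-12.8,-15.2,0],
  [-15.3,-19.1,0],
], claw=[0,0,0,0,0], yaw=[0,0,0,0,0])

```text
time: 3.0
ee_pos: [0.5238, -0.1085, 0.2482]
ee_rot: [3.141, 0.001, 3.076]
force: [0.8, 0.6, -1.1]
gripper_width: 0.0856
```

```bash
python3 - <<'E'
from h import *
st()
c=r.capture("wrist");save(c,"w1");print(c["xyz"],c["orientation"])
for k,z in dict(slotted_shim_mid=.048,shim_end=.048,plain_shim_mid=.048,plate_edge=.045).items():
    for d in r.pinpoint(k,c)[:2]: print(k,round(d["conf"],2),d["location"],ray(c,d["location"],z))
E
```

```text
t 3.0 p [ 0.5238 -0.1085  0.2482] rot [1.7996e+02 3.0000e-02 1.7625e+02] F [ 0.84  0.57 -1.11] w 0.0856 j [-0.23  0.26  1.66  0.    1.23 -1.73]
[ 0.4418264  -0.10332849  0.3736991 ] [ 2.81670482e+00 -2.04474590e-03  1.50605881e+00]
slotted_shim_mid 0.69 [248.7, 248.8] [ 0.63142031 -0.12057057  0.048     ]
shim_end 0.6 [244.5, 182.8] [ 0.54193615 -0.11936017  0.048     ]
plain_shim_mid 0.58 [158.2, 235.7] [ 0.60498744 -0.23409643  0.048     ]
plate_edge 0.65 [204.0, 150.0] [ 0.50007661 -0.1634288   0.045     ]
```

View pics/w1.png

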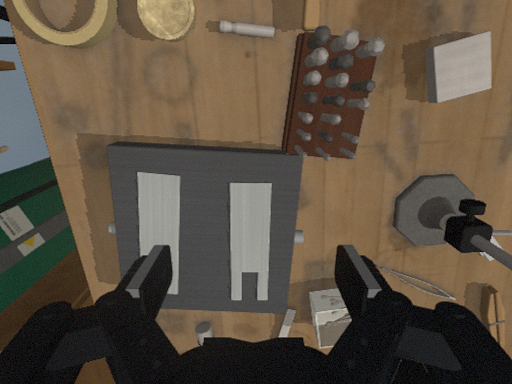

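```bash
cat >> h.py <<'E'
def quad(c,box,z,thr=None):
    x0,y0,x1,y1=box; g=cv2.cvtColor(c["frame"],cv2.COLOR_RGB2GRAY)[y0:y1,x0:x1]
    t,m=cv2.threshold(g,0 if thr is None else thr,255,cv2.THRESH_BINARY+(cv2.THRESH_OTSU if thr is None else 0))
    k=max(cv2.findContours(m,cv2.RETR_EXTERNAL,cv2.CHAIN_APPROX_NONE)[0],key=cv2.contourArea)
    w=np.array([ray(c,p[0]+[x0,y0],z)[:2]*1000 for p in k],np.float32)
    (cx,cy),s,a=cv2.minAreaRect(w); return t,(cx,cy),s,a,cv2.boxPoints(((cx,cy),s,a))
E
python3 - <<'E'
from h import *
np.set_printoptions(precision=1,suppress=True)
c=r.capture("wrist")
print(quad(c,(220,165,282,310),.048));print(quad(c,(130,165,186,245),.048))
print(ray(c,(110,145),.045),ray(c,(300,154),.045), ray(c,(247,150.5),.045),'vs')
b=cv2.imread('pics/w0.png')[:,:,::-1]
g=cv2.cvtColor(b,cv2.COLOR_RGB2BGR); cv2.imwrite('pics/w0b.png',cv2.resize(g[150:240,240:340],(800,720)[:2] if 0 else (660,594),interpolation=cv2.INTER_CUBIC))
cv2.imwrite('pics/w1b.png',cv2.resize(cv2.cvtColor(c["frame"],cv2.COLOR_RGB2BGR)[130:310,200:310],(366,600),interpolation=cv2.INTER_CUBIC))
E
```

```text
(112.0, (626.263427734375, -119.10665893554688), (50.5286979675293, 168.71755981445312), 85.49177551269531, array([[ 540.2, -137.7],
       [ 708.4, -150.9],
       [ 712.3, -100.6],
       [ 544.2,  -87.3]], dtype=float32))
(113.0, (569.919921875, -227.46929931640625), (50.483028411865234, 93.65802764892578), 80.62810516357422, array([[ 519.6, -244.7],
       [ 612. , -260. ],
       [ 620.2, -210.2],
       [ 527.8, -194.9]], dtype=float32))
[ 0.5 -0.3  0. ] [ 0.5 -0.1  0. ] [ 0.5 -0.1  0. ] vs
```

View pics/w0b.png

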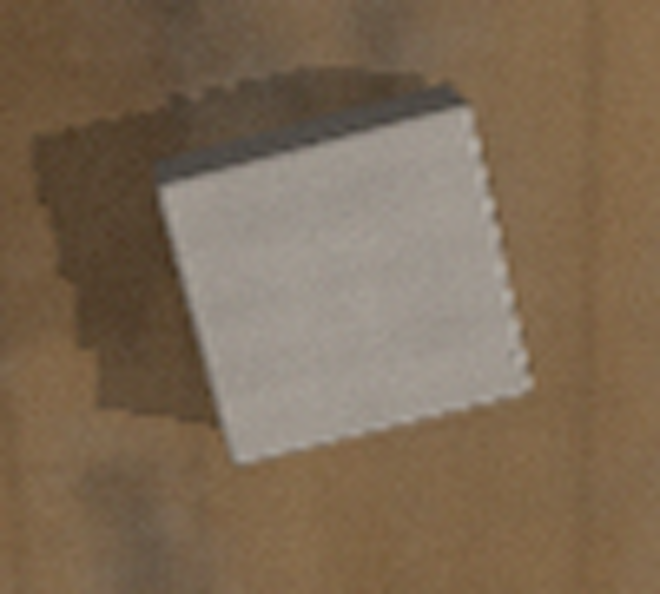

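View pics/w1b.png

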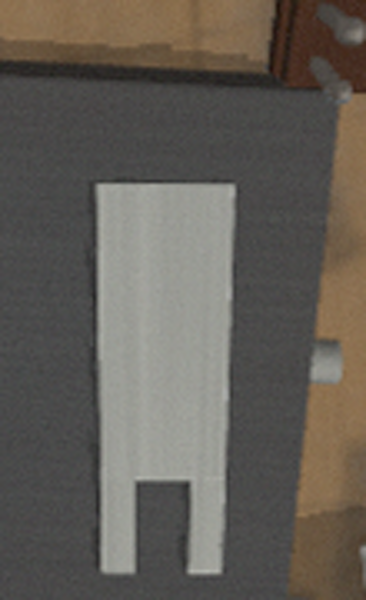

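```bash
python3 - <<'E'
from h import *
np.set_printoptions(precision=4,suppress=True)
c=r.capture("wrist")
for p in [(249.5,153.4),(111,147),(299,155.5)]: print(ray(c,p,.045))
w0=dict(xyz=[0.30090982,0.09517158,0.37416854],orientation=[2.81596169,-1.90045140e-03,1.50466701],intrinsics=c["intrinsics"])
q=np.array([ray(w0,((x+.5)/6.6+239.5,(y+.5)/6.6+149.5),.02)[:2] for x,y in [(158,185),(470,105),(532,385),(237,463)]])
d=(q[2]+q[3]-q[0]-q[1])/2
print(q,q.mean(0),np.linalg.norm(d),np.degrees(np.arctan2(d[1],d[0])))
# vice & rack
print('vice',[ray(w0,p,z)[:2] for p,z in [((318,82),.02),((333,99),.02),((345,97),.0),((430,80),.05),((375,78),.08)]])
print('rack',[ray(w0,p,.02)[:2] for p in [(218,171),(150,166),(211,263)]])
print('punch top', [(z,ray(w0,(200,184),z)[:2]) for z in (.03,.06,.08)])
go(.626,-.119,.12,175.5)
E
```

```text
[ 0.5049 -0.1096  0.045 ]
[ 0.4868 -0.2687  0.045 ]
[ 0.5112 -0.0521  0.045 ]
[[0.4047 0.1025]
 [0.3926 0.1635]
 [0.4519 0.1759]
 [0.4652 0.1155]] [0.4286 0.1394] 0.06120224679859282 11.998559480898281
vice [array([0.2935, 0.172 ]), array([0.3135, 0.1898]), array([0.3128, 0.21  ]), array([0.3   , 0.2842]), array([0.2947, 0.2136])]
rack [array([0.392 , 0.0449]), array([ 0.3797, -0.0408]), array([0.5268, 0.0205])]
punch top [(0.03, array([0.4048, 0.0218])), (0.06, array([0.3957, 0.0282])), (0.08, array([0.3897, 0.0325]))]
dp cm [-10.52  -0.5   12.83] yaw 0.71 n 3.3190869101369485
```

Call:
apply_moves([
  [-3.5,-0.2,2],
  [-7,-0.3,6],
  [-10.5,-0.5,9],
  [-10.5,-0.5,13],
  [-10.5,-0.5,15],
], claw=[1,1,1,1,1], yaw=[0.7,0.7,0.7,0.7,0.7], squeeze=20)

```text
time: 3.85
ee_pos: [0.625, -0.1192, 0.0947]
ee_rot: [3.141, -0.006, 3.063]
force: [-0.5, 0.0, -0.9]
gripper_width: 0.0123
```

Call:
apply_moves([
  [0,0,0],
  [0,0,0],
  [0,0,0],
], claw=[1,1,1], yaw=[0,0,0])

```text
time: 4.15
ee_pos: [0.6275, -0.1211, 0.1006]
ee_rot: [-3.141, 0.004, 3.061]
force: [-0.6, 0.6, 0.7]
gripper_width: -0.0002
```

```bash
python3 - <<'E'
from h import *
st();go(.626,-.119,.075,175.5)
c=r.capture("wrist");save(c,"w2")
E
```

```text
t 4.15 p [ 0.6275 -0.1211  0.1006] rot [-179.98    0.23  175.4 ] F [-0.61  0.6   0.68] w -0.0002 j [-0.21  0.53  1.61  0.    0.99 -1.7 ]
dp cm [0.17 0.2  2.56] yaw -0.1 n 0.5153841694822194
```

View pics/w2.png

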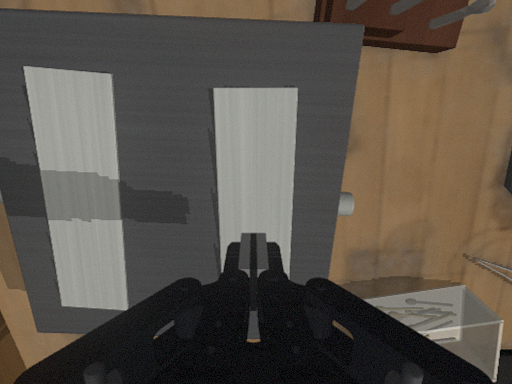

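Call:
apply_moves([
  [0,0.1,1.5],
  [0,0.2,2.4],
  [0,0.2,2.9],
  [0,0.2,2.9],
  [0,0.2,2.9],
], claw=[1,1,1,1,1], yaw=[0,0,0,0,0])

```text
time: 4.7
ee_pos: [0.6268, -0.1197, 0.0697]
ee_rot: [-3.142, 0.001, 3.06]
force: [0.2, -0.1, 0.0]
gripper_width: 0.0
```

```bash
python3 - <<'E'
from h import *
st()
E
```

```text
t 4.7 p [ 0.6268 -0.1197  0.0697] rot [-1.8000e+02  4.0000e-02  1.7534e+02] F [ 0.15 -0.06  0.04] w 0.0 j [-0.21  0.57  1.64  0.    0.93 -1.7 ]
```

Call:
apply_moves([
  [0,0,0.2],
  [0,0,0.4],
  [0,0,0.45],
  [0,0,0.45],
], claw=[1,1,1,1], yaw=[0,0,0,0])

```text
time: 5.1
ee_pos: [0.6267, -0.1196, 0.0651]
ee_rot: [3.142, 0.0, 3.06]
force: [-0.4, 0.2, 1.3]
gripper_width: -0.0
```

Call:
apply_moves([
  [0,0,0.05],
  [0,0,0.05],
  [0,0,0.05],
], claw=[1,1,1], yaw=[0,0,0])

```text
time: 5.4
ee_pos: [0.6267, -0.1196, 0.0651]
ee_rot: [-3.142, 0.001, 3.06]
force: [-1.2, -0.6, 6.0]
gripper_width: -0.0003
```

Call:
apply_moves([
  [0.2,0,0.02],
  [0.6,0,0.02],
  [1,0,0.02],
  [1.4,0,0.02],
  [1.8,0,0.02],
], claw=[1,1,1,1,1], yaw=[0,0,0,0,0])

```text
time: 5.9
ee_pos: [0.6096, -0.1183, 0.0651]
ee_rot: [-3.141, 0.003, 3.06]
force: [1.1, -0.3, 6.2]
gripper_width: -0.0
```

```bash
python3 - <<'E'
from h import *
st()
c=r.capture("wrist");save(c,"w3")
E
```

```text
t 5.9 p [ 0.6096 -0.1183  0.0651] rot [-179.98    0.2   175.34] F [ 1.15 -0.27  6.16] w -0.0 j [-0.21  0.55  1.69  0.    0.9  -1.7 ]
```

View pics/w3.png

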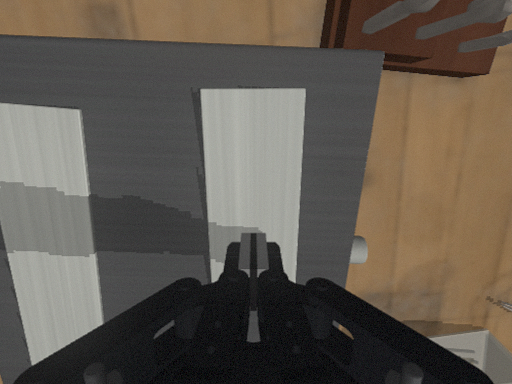

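Call:
apply_moves([
  [0.4,0,0],
  [0.9,0,0],
  [1.5,0,0],
  [2.1,0,0],
  [2.7,0,0],
], claw=[1,1,1,1,1], yaw=[0,0,0,0,0])

```text
time: 6.45
ee_pos: [0.5827, -0.1162, 0.0651]
ee_rot: [-3.141, 0.004, 3.06]
force: [2.0, -0.2, 5.5]
gripper_width: 0.0004
```

Call:
apply_moves([
  [0.4,0,0],
  [0.9,0,0],
  [1.5,0,0],
  [2,0,0],
  [2.4,0,0],
], claw=[1,1,1,1,1], yaw=[0,0,0,0,0])

```text
time: 6.95
ee_pos: [0.5587, -0.1142, 0.065]
ee_rot: [-3.141, 0.003, 3.06]
force: [2.2, -0.2, 5.4]
gripper_width: -0.0001
```

```bash
python3 - <<'E'
from h import *
st()
c=r.capture("wrist");save(c,"w4")
E
```

```text
t 6.95 p [ 0.5587 -0.1142  0.065 ] rot [-179.98    0.19  175.34] F [ 2.22 -0.16  5.39] w -0.0001 j [-0.22  0.48  1.82  0.    0.84 -1.71]
```

View pics/w4.png

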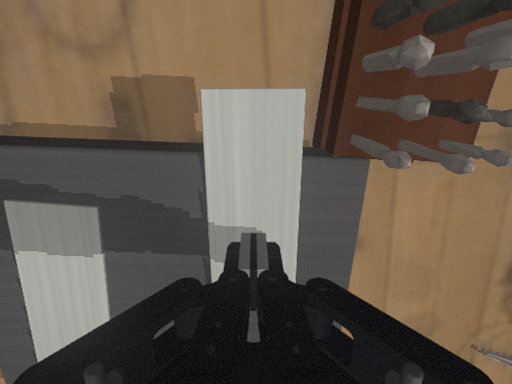

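Call:
apply_moves([
  [0.3,-0.3,0],
  [0.7,-0.7,0],
  [1.1,-1.2,0],
  [1.5,-1.7,0],
  [1.8,-2.0,0],
], claw=[1,1,1,1,1], yaw=[0,0,0,0,0])

```text
time: 7.5
ee_pos: [0.5391, -0.1326, 0.0651]
ee_rot: [3.142, 0.003, 3.06]
force: [0.3, 1.0, 5.3]
gripper_width: -0.0001
```

```bash
python3 - <<'E'
from h import *
np.set_printoptions(precision=4,suppress=True)
st()
c=r.capture("wrist");save(c,"w5");print(c["xyz"],c["orientation"])
E
```

```text
t 7.5 p [ 0.5391 -0.1326  0.0651] rot [180.     0.18 175.32] F [0.26 1.04 5.3 ] w -0.0001 j [-0.26  0.47  1.85  0.    0.82 -1.75]
[ 0.4569 -0.126   0.1904] [ 2.8143 -0.0014  1.4898]
```

View pics/w5.png

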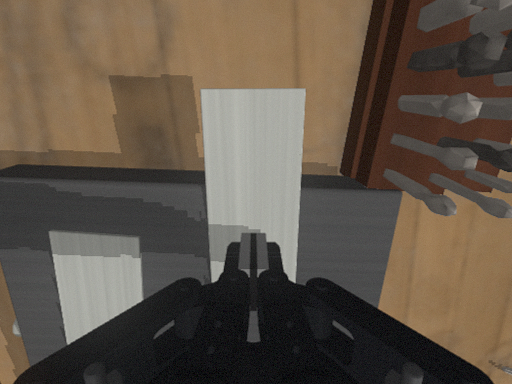

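```bash
python3 - <<'E'
from h import *
np.set_printoptions(precision=4,suppress=True)
c=r.capture("wrist")
e=ray(c,(252.5,89),.048);a=ray(c,(10,178),.045);b=ray(c,(395,191),.045);print(e,a,b)
n=np.array([-(b-a)[1],(b-a)[0]])/np.linalg.norm((b-a)[:2]);print('overhang',n@(e-a)[:2])
print('far side',[ray(c,p,.048) for p in [(202,90),(304,89),(209,262),(299,240)]])
print('rack foot/top edges',[ray(c,p,z) for p,z in [((342,176),0),((354,185),.02),((367,187),.03),((384,0),.02),((398,0),.03)]])
E
```

```text
[ 0.4547 -0.1263  0.048 ] [ 0.4886 -0.2579  0.045 ] [ 0.5125 -0.054   0.045 ]
overhang 0.04901080803397852
far side [array([ 0.4532, -0.15  ,  0.048 ]), array([ 0.4566, -0.1021,  0.048 ]), array([ 0.5463, -0.1589,  0.048 ]), array([ 0.5363, -0.1068,  0.048 ])]
rack foot/top edges [array([ 0.5158, -0.0691,  0.    ]), array([ 0.5161, -0.0675,  0.02  ]), array([ 0.5144, -0.0632,  0.03  ]), array([ 0.4168, -0.0553,  0.02  ]), array([ 0.4196, -0.0527,  0.03  ])]
```

Call:
apply_moves([
  [0,0,-0.2],
  [0,0,-1],
  [0,0,-3],
  [0,0,-7],
  [0,0,-11],
], claw=[1,1,1,1,1], yaw=[0,0,0,0,0])

```text
time: 8.1
ee_pos: [0.5373, -0.1321, 0.1746]
ee_rot: [3.141, -0.003, 3.061]
force: [1.1, 0.2, 0.6]
gripper_width: -0.0001
```

Call:
apply_moves([
  [3,0,-3],
  [6,0,-5],
  [8,0,-6],
  [9,0,-6],
  [9,0,-6],
], claw=[0,0,0,0,0], yaw=[0,0,0,0,0])

```text
time: 8.6
ee_pos: [0.4474, -0.1249, 0.234]
ee_rot: [3.141, -0.0, 3.06]
force: [0.5, -0.5, -0.6]
gripper_width: 0.0723
```

```bash
python3 - <<'E'
from h import *
np.set_printoptions(precision=4,suppress=True)
st()
c=r.capture("wrist");save(c,"w6");print(c["xyz"],c["orientation"])
E
```

```text
t 8.6 p [ 0.4474 -0.1249  0.234 ] rot [179.99  -0.03 175.33] F [ 0.48 -0.45 -0.64] w 0.0723 j [-0.3   0.16  1.83  0.    1.16 -1.79]
[ 0.3656 -0.1183  0.3596] [ 2.8178 -0.0015  1.49  ]
```

View pics/w6.png

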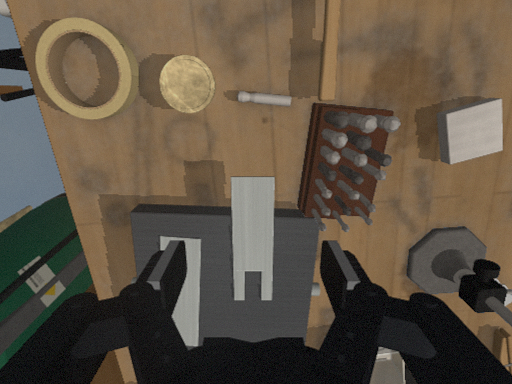

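```bash
python3 - <<'E'
from h import *
np.set_printoptions(precision=4,suppress=True)
c=r.capture("wrist")
for t in (None,140):print(quad(c,(222,165,284,310),.048,t))
E
python3 - <<'E'
import cv2
a=cv2.imread('pics/w6.png');cv2.imwrite('pics/w6b.png',cv2.resize(a[165:310,210:330],(496,600),interpolation=cv2.INTER_CUBIC))
E
```

```text
(109.0, (531.7156982421875, -134.3905029296875), (57.08949661254883, 182.50086975097656), 86.7131576538086, array([[ 438.9788, -157.6565],
       [ 621.1794, -168.1201],
       [ 624.4526, -111.1245],
       [ 442.252 , -100.6609]], dtype=float32))
(140.0, (538.3259887695312, -131.98968505859375), (49.14455795288086, 168.70985412597656), 85.63359832763672, array([[ 452.3451, -150.0683],
       [ 620.5653, -162.9129],
       [ 624.3069, -113.911 ],
       [ 456.0867, -101.0664]], dtype=float32))
```

View pics/w6b.png

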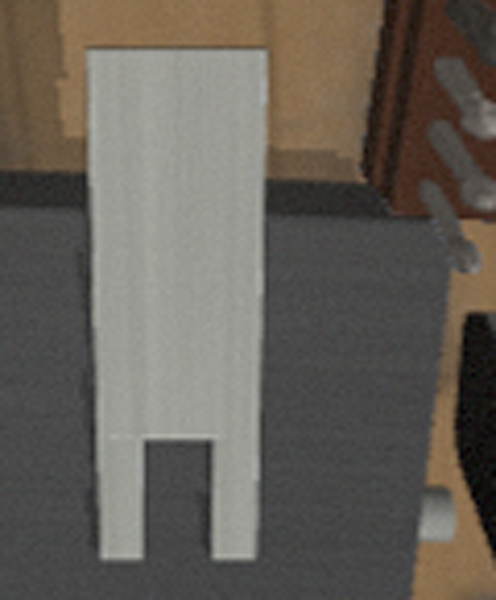

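```bash
python3 - <<'E'
from h import *
go(.477,-.1273,.1,175.6);go(.477,-.1273,.0475,175.6)
E
```

```text
dp cm [-2.840e+00  1.000e-02  1.334e+01] yaw -0.26 n 2.7271182884884912
dp cm [-2.840e+00  1.000e-02  1.859e+01] yaw -0.26 n 3.7606074140449524
```

Call:
apply_moves([
  [-1.4,0,3],
  [-2.8,0,7],
  [-2.8,0,11],
  [-2.8,0,13],
  [-2.8,0,13.3],
], claw=[0.2,0.2,0.2,0.2,0.2], yaw=[-0.3,-0.3,-0.3,-0.3,-0.3])

```text
time: 9.2
ee_pos: [0.4751, -0.1268, 0.0973]
ee_rot: [3.14, -0.008, 3.066]
force: [-0.2, 0.2, -0.5]
gripper_width: 0.0684
```

```bash
python3 - <<'E'
from h import *
c=r.capture("wrist");save(c,"w7");c2=r.capture("scene");save(c2,"s7")
st();go(.477,-.1273,.0475,175.6)
E
```

```text
t 9.3 p [ 0.4769 -0.1274  0.1002] rot [ 1.7997e+02 -9.0000e-02  1.7566e+02] F [0.23 0.01 0.26] w 0.0683 j [-0.28  0.34  1.95  0.    0.85 -1.78]
dp cm [-0.02  0.01  5.27] yaw 0.06 n 1.0546797796912575
```

View pics/w7.png

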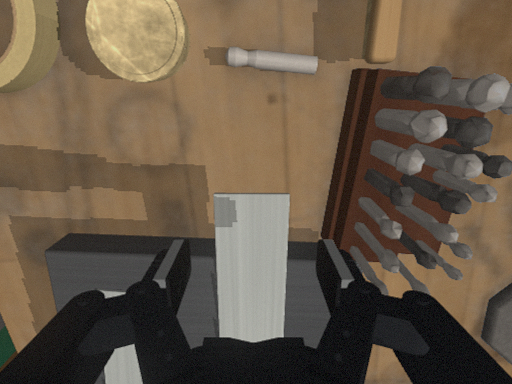

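Call:
apply_moves([
  [0,0,1.5],
  [0,0,3],
  [0,0,4.5],
  [0,0,5.3],
  [0,0,5.3],
], claw=[0.2,0.2,0.2,0.2,0.2], yaw=[0,0,0,0,0])

```text
time: 9.8
ee_pos: [0.4768, -0.1275, 0.0482]
ee_rot: [3.142, 0.0, 3.066]
force: [0.2, 0.3, -0.1]
gripper_width: 0.0681
```

```bash
python3 - <<'E'
from h import *
c=r.capture("wrist");save(c,"w8");c2=r.capture("scene");save(c2,"s8")
st()
a=cv2.imread('pics/s8.png');cv2.imwrite('pics/s8b.png',cv2.resize(a[200:330,200:360],(740,600),interpolation=cv2.INTER_CUBIC))
E
```

```text
t 9.9 p [ 0.4773 -0.1276  0.0489] rot [-1.7998e+02  1.0000e-01  1.7565e+02] F [-0.34  0.28  0.34] w 0.0679 j [-0.28  0.42  2.01  0.    0.71 -1.78]
```

View pics/w8.png

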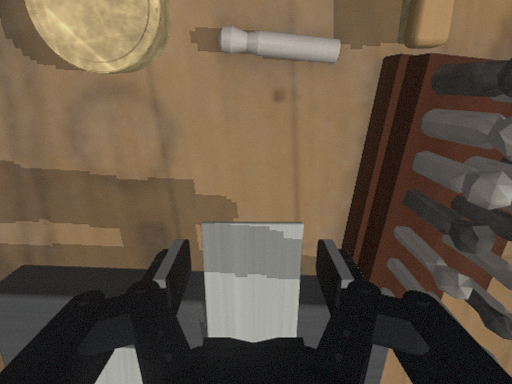

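View pics/s8b.png

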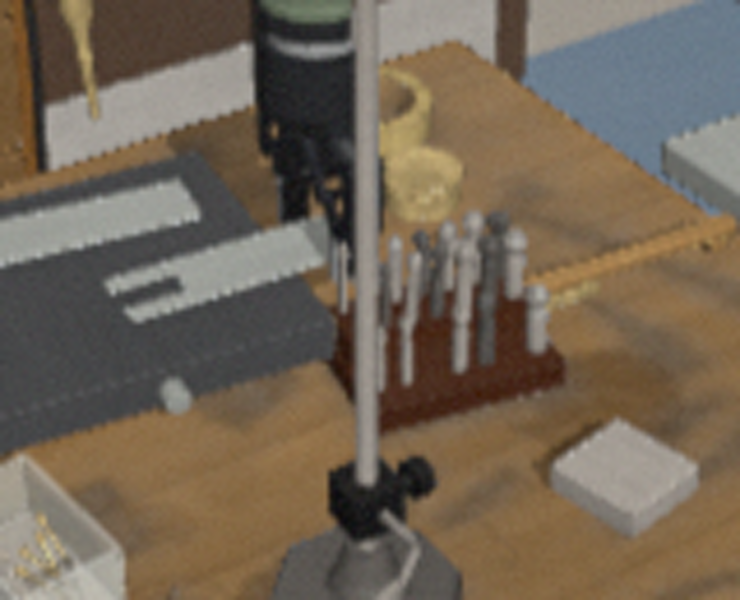

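Call:
apply_moves([
  [0,0,0.1],
  [0,0,0.1],
  [0,0,0.1],
  [0,0,0.1],
  [0,0,0.1],
], claw=[0.3,0.4,0.6,1,1], yaw=[0,0,0,0,0], squeeze=60)

```text
time: 10.4
ee_pos: [0.4768, -0.1275, 0.0476]
ee_rot: [-3.141, 0.001, 3.066]
force: [-0.5, -0.5, 4.5]
gripper_width: 0.0479
```

Call:
apply_moves([
  [0,0,0],
  [0,0,0],
  [0,0,0],
], claw=[1,1,1], yaw=[0,0,0])

```text
time: 10.7
ee_pos: [0.4769, -0.1275, 0.0474]
ee_rot: [-3.141, 0.001, 3.066]
force: [-1.6, -0.7, 5.0]
gripper_width: 0.0477
```

```bash
python3 - <<'E'
from h import *
c=r.capture("wrist");save(c,"w9");c2=r.capture("top");save(c2,"t9")
st()
E
```

```text
t 10.8 p [ 0.4768 -0.1275  0.0474] rot [-1.7999e+02  6.0000e-02  1.7565e+02] F [0.51 0.45 5.74] w 0.0472 j [-0.28  0.42  2.01  0.    0.71 -1.78]
```

View pics/w9.png

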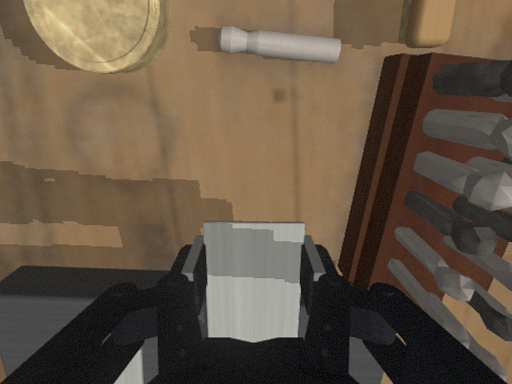

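Call:
apply_moves([
  [0,0,-0.1],
  [0,0,-0.3],
  [0,0,-0.6],
  [0,0,-1],
  [0,0,-1.5],
], claw=[1,1,1,1,1], yaw=[0,0,0,0,0])

```text
time: 11.3
ee_pos: [0.4762, -0.1273, 0.0622]
ee_rot: [3.141, -0.001, 3.066]
force: [0.7, -0.3, -1.5]
gripper_width: 0.0479
```

```bash
python3 - <<'E'
from h import *
c2=r.capture("scene");save(c2,"s10")
st()
a=cv2.imread('pics/s10.png');cv2.imwrite('pics/s10b.png',cv2.resize(a[200:330,200:360],(740,600),interpolation=cv2.INTER_CUBIC))
E
```

```text
t 11.35 p [ 0.4768 -0.1275  0.0631] rot [-1.7999e+02  7.0000e-02  1.7565e+02] F [-0.56  0.05 -0.09] w 0.0475 j [-0.28  0.39  2.    0.    0.75 -1.78]
```

View pics/s10b.png

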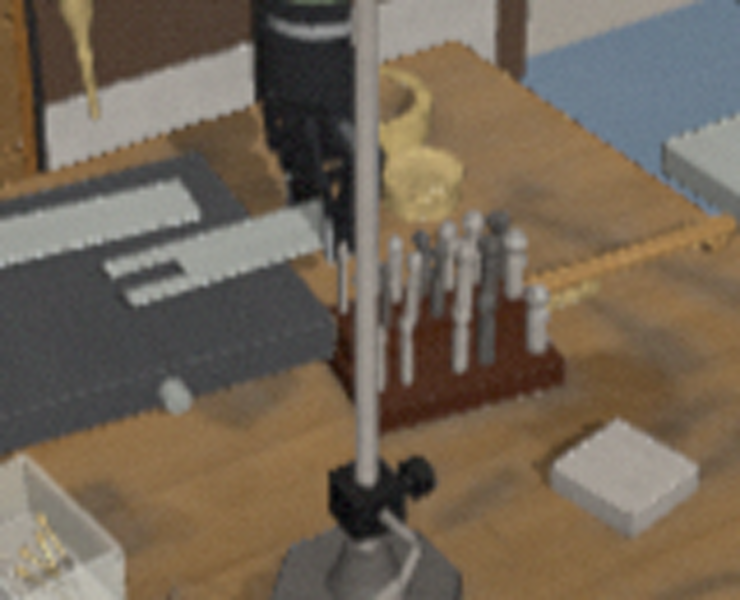

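```bash
python3 - <<'E'
from h import *
go(.369,.1266,.2,191.5)
E
```

```text
dp cm [ 12.66  24.52 -13.71] yaw -15.85 n 6.163126974594198
```

Call:
apply_moves([
  [0,0,-2],
  [0,0,-5],
  [0,0,-8.5],
  [0,0,-12],
  [0,0,-13.7],
], claw=[1,1,1,1,1], yaw=[0,0,0,0,0])

```text
time: 11.85
ee_pos: [0.4776, -0.1278, 0.2024]
ee_rot: [-3.141, 0.005, 3.066]
force: [0.5, -0.6, 0.7]
gripper_width: 0.0479
```

```bash
python3 - <<'E'
from h import *
go(.369,.1266,.2,191.5);st();c2=r.capture("scene");save(c2,"s11")
a=cv2.imread('pics/s11.png');cv2.imwrite('pics/s11b.png',cv2.resize(a[140:330,180:380],(620,589),interpolation=cv2.INTER_CUBIC))
E
```

```text
dp cm [12.76 24.54  0.15] yaw -15.85 n 5.531667352940387
t 11.85 p [ 0.4776 -0.1278  0.2024] rot [-179.94    0.3   175.65] F [ 0.55 -0.57  0.69] w 0.0479 j [-0.28  0.23  1.82  0.    1.09 -1.78]
```

View pics/s11b.png

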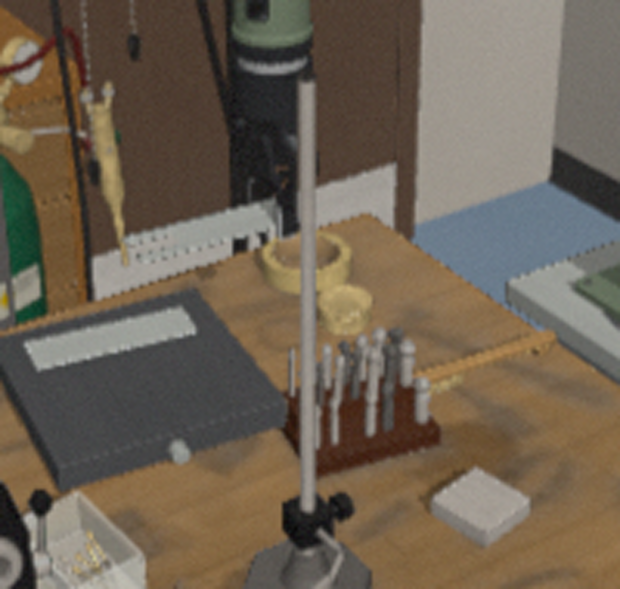

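Shim held level; plain shim undisturbed. Moving over the block at moderate speed.

Call:
apply_moves([
  [1.2,1.8,0],
  [3,5,0],
  [5,9,0],
  [6.5,12.5,0],
  [8,15.5,0],
], claw=[1,1,1,1,1], yaw=[0,0,0,0,0])

```text
time: 12.4
ee_pos: [0.4071, 0.0346, 0.1984]
ee_rot: [3.141, -0.001, 3.066]
force: [0.5, 0.6, -0.0]
gripper_width: 0.0476
```

```bash
python3 - <<'E'
from h import *
go(.369,.1266,.2,191.5);st()
E
```

```text
dp cm [ 4.5   8.88 -0.15] yaw -15.86 n 1.9918326242784201
t 12.4 p [0.4071 0.0346 0.1984] rot [ 1.7998e+02 -6.0000e-02  1.7564e+02] F [ 0.47  0.59 -0.01] w 0.0476 j [ 0.06  0.1   1.99  0.    1.05 -1.44]
```

```bash
python3 - <<'E'
from h import *
c=r.capture("wrist");save(c,"w12")
print([ (d["conf"],d["location"],ray(c,d["location"],.02)) for d in r.pinpoint("block_top",c)[:1]])
for d in r.regions_of("block_top",c)[:1]:
    ys,xs=np.nonzero(d["region"]);print(xs.min(),xs.max(),ys.min(),ys.max())
E
```

```text
[(0.71, [349.0, 183.4], array([0.42769028, 0.1408272 , 0.02      ]))]
23 68 291 350
```

View pics/w12.png

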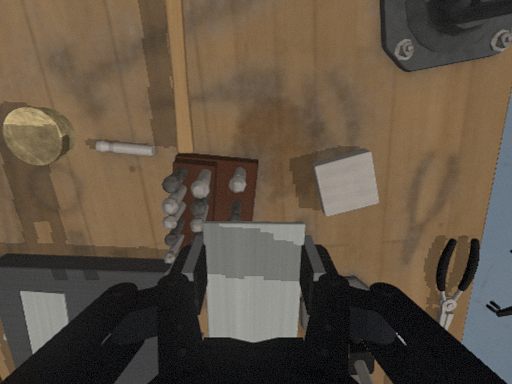

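```bash
python3 - <<'E'
from h import *
np.set_printoptions(precision=1,suppress=True)
c=r.capture("wrist")
f=cv2.cvtColor(c["frame"],cv2.COLOR_RGB2BGR);cv2.imwrite('pics/w12b.png',cv2.resize(f[140:225,300:400],(700,595),interpolation=cv2.INTER_CUBIC))
for t in (120,130,140): print(quad(c,(310,145,390,220),.02,t))
E
```

```text
(120.0, (429.350830078125, 139.1515350341797), (62.32424545288086, 62.21947479248047), 11.797307968139648, array([[392.5, 163.2],
       [405.2, 102.3],
       [466.2, 115.1],
       [453.5, 176. ]], dtype=float32))
(130.0, (429.18048095703125, 139.0869598388672), (61.3660774230957, 61.92177200317383), 11.80387020111084, array([[392.8, 163.1],
       [405.5, 102.5],
       [465.5, 115.1],
       [452.9, 175.7]], dtype=float32))
(140.0, (429.311767578125, 139.2503662109375), (60.87303161621094, 61.567283630371094), 11.606204986572266, array([[393.3, 163.3],
       [405.7, 103. ],
       [465.3, 115.2],
       [452.9, 175.5]], dtype=float32))
```

View pics/w12b.png

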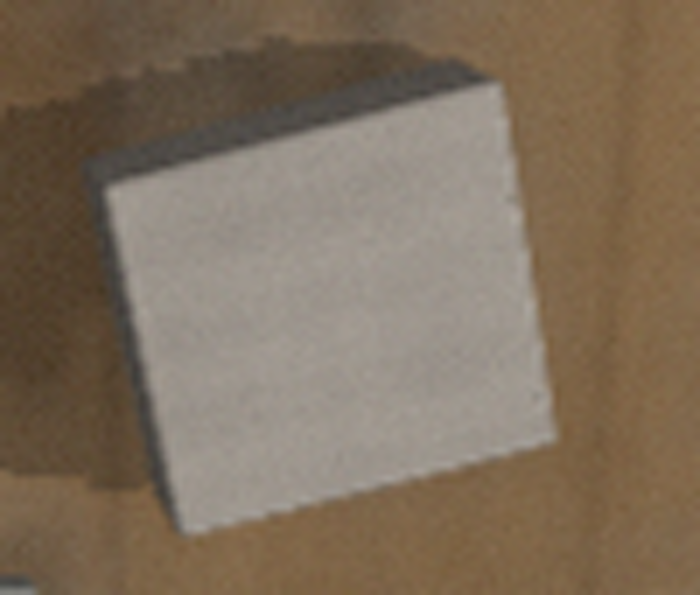

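```bash
python3 - <<'E'
from h import *
np.set_printoptions(precision=4,suppress=True)
c=r.capture("wrist");s=r.read_state();p=s["ee_pos"];T=R.from_euler('xyz',s["ee_rot"]).as_matrix()
for u in [(204,222.5),(304,222.5),(254,222.5),(207.5,330),(299.5,330)]: print(T.T@(ray(c,u,p[2]+.0006)-p)*1000)
e=.0225;L=.085-e
a=np.radians(11.7);t=np.array([.4293,.1392])-L*np.array([np.cos(a),np.sin(a)]);print(t)
go(t[0],t[1],.12,191.7)
E
```

```text
[ 23.9191 -22.9462  -0.5908]
[23.9969 25.0492 -0.6101]
[23.958   1.0473 -0.6004]
[-41.2534 -24.4427  -0.5902]
[-41.1949  26.4005  -0.6106]
[0.3681 0.1265]
dp cm [4.74 9.03 7.88] yaw -16.02 n 2.578023828969809
```

```bash
python3 - <<'E'
from h import *
go(.3695,.1262,.12,191.7)
E
```

```text
dp cm [4.6  9.01 7.88] yaw -16.02 n 2.5646226661582032
```

Call:
apply_moves([
  [1,2,0],
  [2.3,4.5,0],
  [3.6,7,0.5],
  [4.4,8.5,1.5],
  [4.6,9,3],
], claw=[1,1,1,1,1], yaw=[-3,-7,-11,-14,-16])

```text
time: 13.15
ee_pos: [0.3701, 0.1268, 0.1691]
ee_rot: [3.141, 0.002, -2.937]
force: [-0.8, 0.3, -0.9]
gripper_width: 0.0475
```

```bash
python3 - <<'E'
from h import *
go(.3695,.1262,.06,191.7);st();c=r.capture("scene");save(c,"s13");c=r.capture("wrist");save(c,"w13")
a=cv2.imread('pics/s13.png');cv2.imwrite('pics/s13b.png',cv2.resize(a[170:350,240:440],(660,594),interpolation=cv2.INTER_CUBIC))
E
```

```text
dp cm [ 0.09 -0.05 10.91] yaw 0.04 n 2.182782350985975
t 13.15 p [0.3701 0.1268 0.1691] rot [ 1.7998e+02  1.1000e-01 -1.6826e+02] F [-0.8   0.33 -0.95] w 0.0475 j [ 0.3   0.11  2.07  0.    0.96 -1.48]
```

View pics/s13b.png

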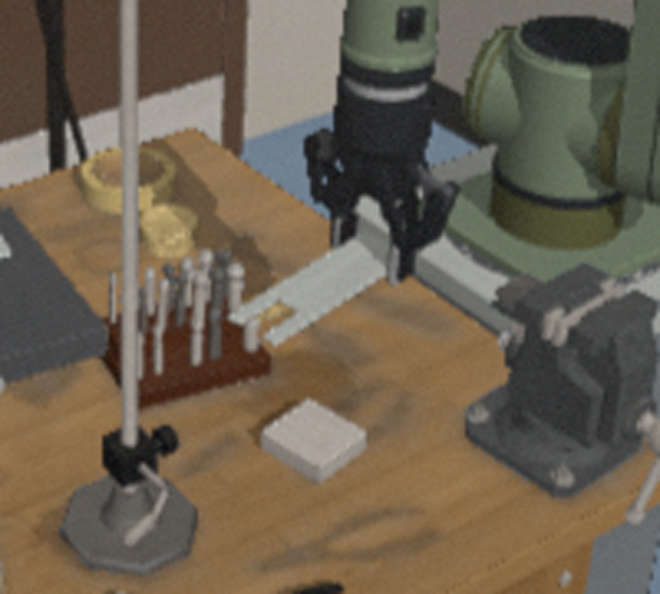

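View pics/w13.png

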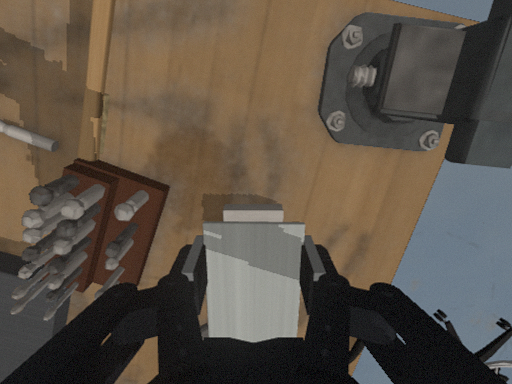

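```bash
python3 - <<'E'
from h import *
np.set_printoptions(precision=4,suppress=True)
c=r.capture("wrist");s=r.read_state();p=s["ee_pos"];T=R.from_euler('xyz',s["ee_rot"]).as_matrix()
for z in (.06,.09,.12,.15): print(z,[ (T.T@(ray(c,u,z)-p)*100)[:2] for u in [(383,112),(447,118),(122,213)]])
print([(T.T@(ray(c,u,.02)-p)*100)[:2] for u in [(223,209.5),(283.5,209.5)]])
E
```

```text
0.06 [array([ 6.9507, 10.3164]), array([ 6.4981, 15.4778]), array([ -1.7269, -11.5425])]
0.09 [array([7.1193, 8.9921]), array([ 6.7249, 13.4903]), array([ -0.4433, -10.0581])]
0.12 [array([7.2879, 7.6677]), array([ 6.9516, 11.5028]), array([ 0.8403, -8.5737])]
0.15 [array([7.4565, 6.3434]), array([7.1784, 9.5152]), array([ 2.1239, -7.0894])]
[array([-3.0321, -3.0369]), array([-3.0232,  3.2131])]
```

Call:
apply_moves([
  [0,0,1.5],
  [0,0,4.5],
  [0,0,8],
  [0,0,10.5],
  [0,0,12],
], claw=[1,1,1,1,1], yaw=[0,0,0,0,0])

```text
time: 13.8
ee_pos: [0.3698, 0.1254, 0.048]
ee_rot: [-3.141, -0.001, -2.941]
force: [0.5, -0.3, -0.7]
gripper_width: 0.0479
```

Call:
apply_moves([
  [0,0,0.5],
  [0,0,0.9],
  [0,0,1.2],
  [0,0,1.2],
], claw=[1,1,1,1], yaw=[0,0,0,0])

```text
time: 14.2
ee_pos: [0.37, 0.1264, 0.0375]
ee_rot: [3.141, 0.001, -2.939]
force: [-0.4, 0.4, -0.7]
gripper_width: 0.0475
```

```bash
python3 - <<'E'
from h import *
go(.3695,.1262,.0224,191.7);st();c=r.capture("scene");save(c,"s14");c=r.capture("wrist");save(c,"w14")
a=cv2.imread('pics/s14.png');cv2.imwrite('pics/s14b.png',cv2.resize(a[230:340,280:420],(760,597),interpolation=cv2.INTER_CUBIC))
E
```

```text
dp cm [ 0.05 -0.01  1.51] yaw -0.08 n 0.3026965031490382
t 14.2 p [0.37   0.1264 0.0375] rot [ 1.7999e+02  7.0000e-02 -1.6838e+02] F [-0.4   0.38 -0.75] w 0.0475 j [ 0.3   0.32  2.25  0.    0.57 -1.47]
```

View pics/s14b.png

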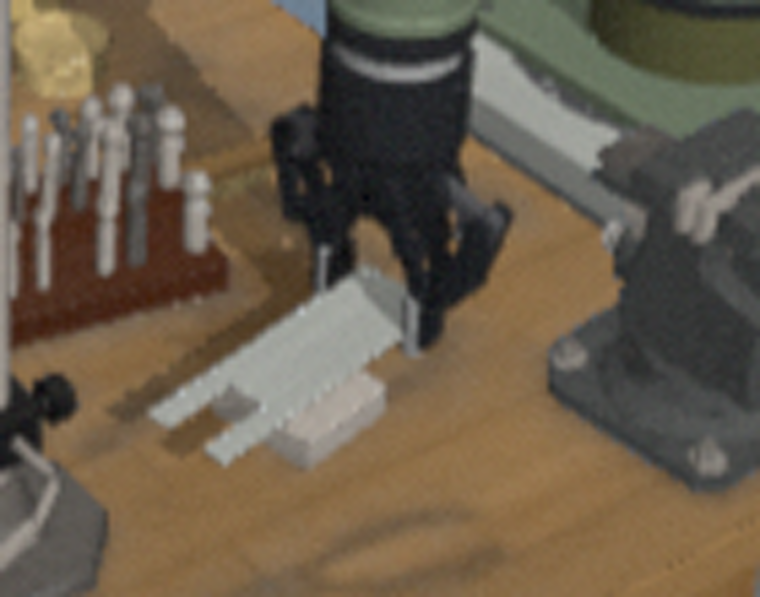

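View pics/w14.png

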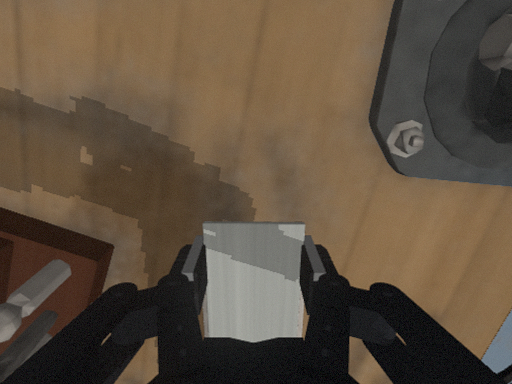

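Call:
apply_moves([
  [0,0,0.5],
  [0,0,1],
  [0,0,1.2],
  [0,0,1.3],
  [0,0,1.3],
], claw=[1,1,1,1,1], yaw=[0,0,0,0,0])

```text
time: 14.8
ee_pos: [0.3693, 0.1264, 0.0239]
ee_rot: [3.142, -0.0, -2.938]
force: [0.6, 0.3, 0.2]
gripper_width: 0.0478
```

Call:
apply_moves([
  [0,0,0.1],
  [0,0,0.1],
  [0,0,0.1],
], claw=[1,1,1], yaw=[0,0,0])

```text
time: 15.1
ee_pos: [0.3695, 0.1265, 0.0232]
ee_rot: [3.141, 0.0, -2.938]
force: [-0.5, -0.2, -0.3]
gripper_width: 0.0478
```

Call:
apply_moves([
  [0,0,0.1],
  [0,0,0.1],
  [0,0,0.1],
], claw=[1,1,1], yaw=[0,0,0])

```text
time: 15.4
ee_pos: [0.3695, 0.1265, 0.0223]
ee_rot: [3.141, 0.0, -2.938]
force: [-1.2, -0.4, 3.1]
gripper_width: 0.0475
```

Call:
apply_moves([
  [0,0,0],
  [0,0,0],
  [0,0,0],
  [0,0,0],
  [0,0,0],
], claw=[1,1,0.4,0.35,0.3], yaw=[0,0,0,0,0], squeeze=20)

```text
time: 15.9
ee_pos: [0.3693, 0.1264, 0.022]
ee_rot: [3.142, -0.0, -2.938]
force: [-0.9, -0.3, -0.4]
gripper_width: 0.0598
```

Call:
apply_moves([
  [0,0,0],
  [0,0,0],
  [0,0,0],
  [0,0,0],
], claw=[0.25,0.2,0.2,0.2], yaw=[0,0,0,0])

```text
time: 16.3
ee_pos: [0.3694, 0.1264, 0.0221]
ee_rot: [3.142, -0.0, -2.938]
force: [1.4, -0.2, -0.1]
gripper_width: 0.0686
```

```bash
python3 - <<'E'
from h import *
st();c=r.capture("scene");save(c,"s15");c=r.capture("wrist");save(c,"w15")
a=cv2.imread('pics/s15.png');cv2.imwrite('pics/s15b.png',cv2.resize(a[230:340,280:420],(760,597),interpolation=cv2.INTER_CUBIC))
E
```

```text
t 16.3 p [0.3694 0.1264 0.0221] rot [ 180.     -0.   -168.35] F [ 1.42 -0.2  -0.13] w 0.0686 j [ 0.3   0.35  2.27  0.    0.53 -1.47]
```

View pics/s15b.png

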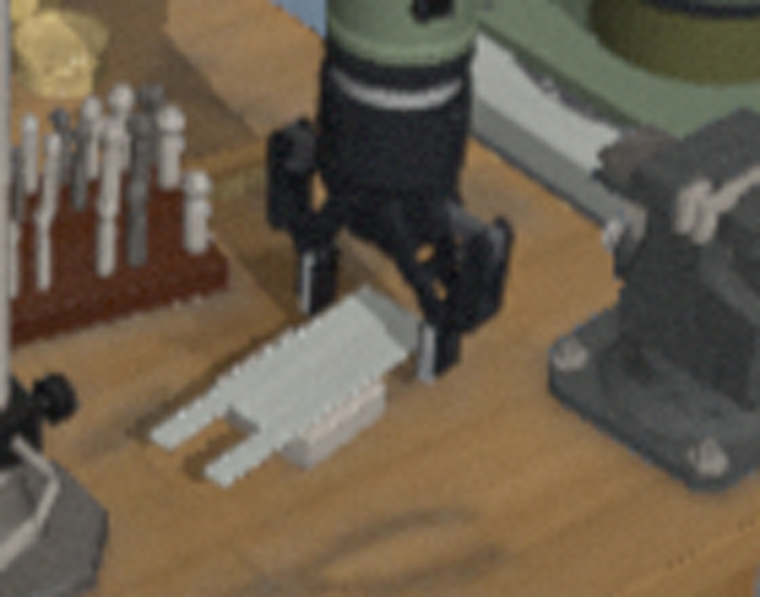

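View pics/w15.png

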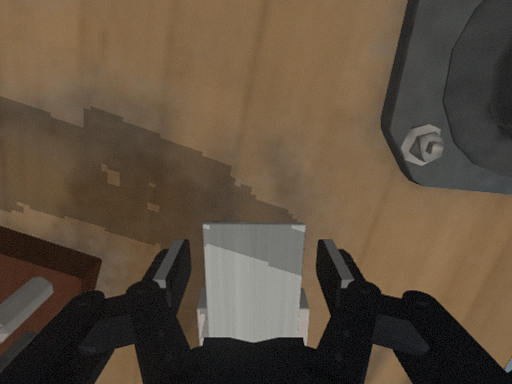

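Call:
apply_moves([
  [0,0,-1],
  [0,0,-3],
  [0,0,-6],
  [0,0,-10],
  [0,0,-14],
], claw=[0.2,0.2,0.2,0.2,0.2], yaw=[0,0,0,0,0])

```text
time: 16.9
ee_pos: [0.3688, 0.1262, 0.1633]
ee_rot: [-3.142, -0.001, -2.938]
force: [1.2, 0.4, -0.6]
gripper_width: 0.0684
```

Call:
apply_moves([
  [1,0,-3],
  [2,0,-6],
  [2.5,0,-8],
  [2.5,0,-8],
  [2.5,0,-8],
], claw=[0.2,0.2,0.2,0.2,0.2], yaw=[0,0,0,0,0])

```text
time: 17.4
ee_pos: [0.3447, 0.1213, 0.2418]
ee_rot: [3.142, 0.0, -2.938]
force: [0.1, -0.5, -0.9]
gripper_width: 0.0687
```

```bash
python3 - <<'E'
from h import *
np.set_printoptions(precision=1,suppress=True)
st();c=r.capture("wrist");save(c,"w16")
c2=r.capture("scene");save(c2,"s16");a=cv2.imread('pics/s16.png');cv2.imwrite('pics/s16b.png',cv2.resize(a[180:350,160:400],(800,567),interpolation=cv2.INTER_CUBIC))
E
```

```text
t 17.4 p [0.3 0.1 0.2] rot [ 180.     0.  -168.3] F [ 0.1 -0.5 -0.8] w 0.0687 j [ 0.3 -0.   2.   0.   1.2 -1.5]
```

View pics/w16.png

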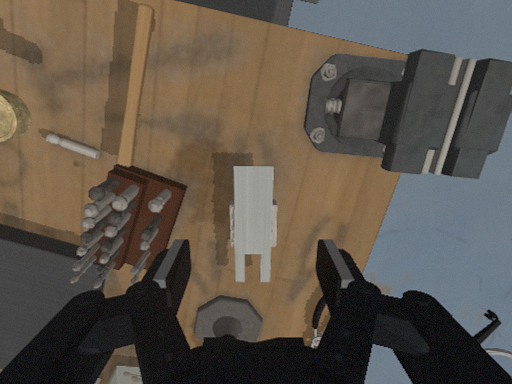

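View pics/s16b.png

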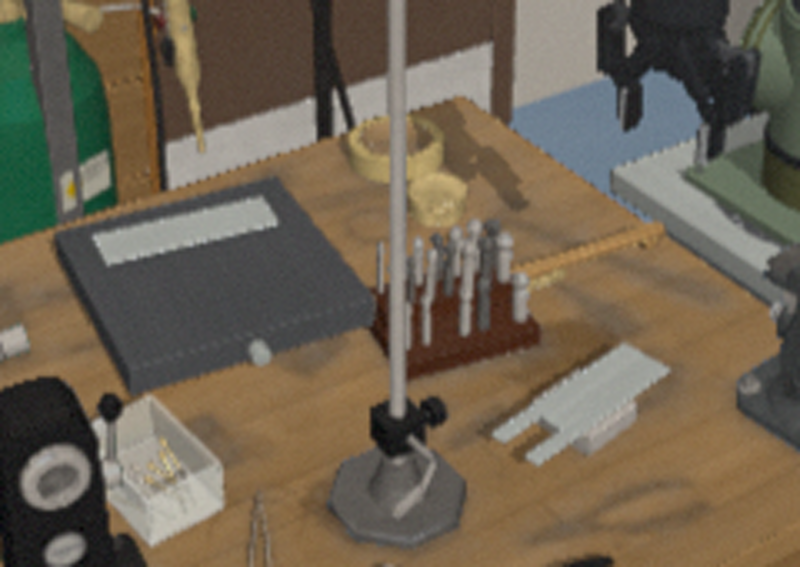

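```bash
python3 - <<'E'
from h import *
np.set_printoptions(precision=1,suppress=True)
c=r.capture("wrist")
f=cv2.cvtColor(c["frame"],cv2.COLOR_RGB2BGR);cv2.imwrite('pics/w17b.png',cv2.resize(f[155:290,205:305],(444,600),interpolation=cv2.INTER_CUBIC))
for t in (140,150,155):print(quad(c,(226,160,284,290),.023,t))
E
```

```text
(140.0, (429.6474609375, 139.84259033203125), (167.99703979492188, 61.045074462890625), 11.63451099395752, array([[341.2, 152.8],
       [353.5,  93. ],
       [518.1, 126.9],
       [505.8, 186.7]], dtype=float32))
(150.0, (429.23583984375, 141.87564086914062), (167.98329162597656, 56.73634338378906), 11.634501457214355, array([[341.2, 152.7],
       [352.7,  97.2],
       [517.2, 131. ],
       [505.8, 186.6]], dtype=float32))
(155.0, (430.7151794433594, 132.99510192871094), (165.1107177734375, 39.09397888183594), 12.315972328186035, array([[345.9, 134.5],
       [354.2,  96.3],
       [515.5, 131.5],
       [507.2, 169.7]], dtype=float32))
```

View pics/w17b.png

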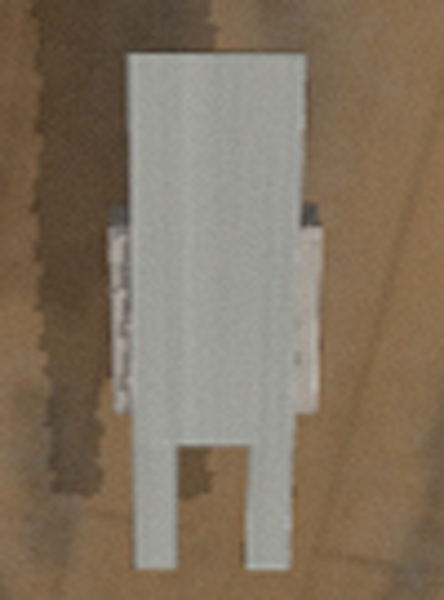

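```bash
python3 - <<'E'
from h import *
print(r.sign_off());st()
E
```

```text
the job is handed in; nothing more can be done
None
the job is handed in; nothing more can be done
```

The slotted shim now lies flat and centred on the steel block, and I handed the job in at about 17.5 s of the 59 s allowed.

- **Slide:** I pressed on the shim with closed fingertips at about 5–6 N and dragged it towards the robot. The plain end then measured 49 mm over the plate's front edge. In the last part I also shifted it about 2 cm sideways, away from the punch rack, so the fingers had room to straddle it.
- **Lift and lay:** I gripped the overhanging end across its width at 60 N, lifted it level and lowered it until it touched the block at about 3 N. Then I opened the fingers slowly and raised the arm straight up.

**Last checks:**
- **Position:** In the wrist picture the shim is lined up with the block, and its centre is within about 1 mm of the block's centre in both directions.
- **Flatness and release:** It looked flat in the side view, and the gripper was well clear of it.
- **The plain shim:** In the final scene view it lies where it was.
- **Disagreement:** The raw top and scene camera positions for the block differed from the wrist camera's by 4 to 9 mm. I relied on the wrist camera, which gave the same block position from two places.
- **Grip width:** While holding the 50 mm shim the gripper read about 47.5 mm. I put this down to the pads giving, and the shim did not slip.

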